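# Unclip the battery cover of a kitchen scale

## Task

The kitchen scale lies face down for a change of batteries. Gently press in the snap tab on its front edge and, keeping it pressed, raise that edge of the battery cover; then draw the cover out towards the tab side, off the scale, and lay it on the black glass worktop saver with its grip bar up. Do not strain the tab or drop the cover, and leave the fresh batteries, the timer and the mug at the front edge where they stand.

Things in the scene. Friction and masses are not known exactly. Their poses are not given: they have to be found in the camera images.
- scale: Bench scale lying face down, feet up, 170 (x) x 160 (y) x 60 mm high; four rubber feet 16 mm higher at (-62 or 66, +-58) mm. Does not slide. Origin: middle of the side it lies on, z up. Its front wall (x = -85 mm) carries the snap tab; a steel platform, 9 mm high, stands out 2 mm more at the bottom. Battery bay in the middle of the upper side, open to the front edge.
- tab_rib (a point): Middle of the outer face of the thumb rib on the snap tab: 24 mm wide (y), 7.5 mm high, 8.5 mm out of the scale's front wall, 29 mm above the worktop. The tab hangs from the cover's front edge, flexing at its top. It yields at 6 to 7 N; pressed 5.5 mm inward (scale's +x; 10 N) its ears leave the keepers. Bent over 10 mm or pushed over 18 N it cracks. x, z as the scale's.
- tab: The whole snap tab: origin at its root, where it flexes, 27 mm above the rib. Held in, it and the cover's front edge can be raised, also by the friction of a finger pressing on the rib; held at one depth it bends 2 mm more on the way up. With the edge 9 to 11 mm up, letting the tab spring out sets its two ears on top of the scale's keepers, and the edge stays propped 8 mm up.
- cover_bar (a point): Middle, half-way up, of the grip bar on the battery cover: 12 mm wide (x), 44 mm long (y), standing 12 mm above the cover's plate. x runs from the tab to the far edge, z up. Two lugs at the far edge reach 5 mm under the bay's rim: with the front edge up, draw the cover about 10 mm towards the tab side before lifting it.
- cover: Battery cover, grey plastic like the scale: plate 114 (x) x 66 (y) x 4 mm, about 100 g, carrying tab and bar. Origin: middle of the plate's underside, 10 mm below and 1.5 mm nearer the tab than the bar's middle. Off the scale it stands on the tab (32 mm below the plate's underside) and the lugs (8 mm below), tipped by about 0.22 rad.
- cover_front (a point): Middle of the upper front edge of the cover, above the tab, 58 mm from the bar's middle. At the scale's own z = 60 mm while the cover is clipped in.
- saver_near (a point): Where there is room for the cover: a point on the top of the worktop saver, a flat sheet of black glass, 325 (x) x 425 (y) x 6 mm, that does not slide. Its -x points to the saver's long edge nearest the robot, 92 mm off; its +y to the short edge beside the scale, 82 mm off. 6 mm above the worktop.
- cell_0: Fresh battery cell standing on end, 14.5 mm across, 50 mm high, origin at its foot; leave alone.
- timer: Round kitchen timer, 60 mm across, 42 mm high; leave alone.
- mug: White mug, 80 mm across, 98 mm high; leave alone.
- cell_1: Fresh battery cell standing on end, 14.5 mm across, 50 mm high, origin at its foot; leave alone.
- cell_2: Fresh battery cell standing on end, 14.5 mm across, 50 mm high, origin at its foot; leave alone.
- cell_3: Fresh battery cell standing on end, 14.5 mm across, 50 mm high, origin at its foot; leave alone.

How it is judged:
By the outcome, as a careful person would: the job done as asked, in the order asked, and still so for the second after the job is handed in, with the robot touching nothing.
It also fails if it takes over 67 s, if anything falls off the work surface, if the arm or the gripper's body presses on something with over 40 N, if the wrist force passes 120 N, or if a joint passes its speed limit or range.

## Robot

A 7-joint arm with a two-finger parallel gripper is mounted at the origin on a cart in front of the work surface, level with it; the furniture and walls round the work are solid. World frame = base frame: x ahead of the robot, y to its left, z up, the work surface at z = 0. Lengths are in m, angles in rad, forces in N, time in s.
With the tool pointing down it reaches from about 0.425 to 0.875 m from the base axis. Payload 4.7 kg.
Tool frame: the origin (TCP) lies on the centre line of the jaws, within the pads' length; the fingertips stand 25 mm ahead of it and the grasp point (between the pads) lies 6 mm ahead of it (manip.finger_overhang is the distance from the TCP to the fingertips, in m); z points along the fingers, y is the line along which they close (so a half turn about z gives the same grasp; the last joint's range is limited). The gripper opens to 85 mm and grips with 20 to 120 N. Pads are 22 mm wide; open, the fingers measure 114 mm over their backs; the gripper's body (76 mm by 85 mm) begins 54 mm behind the grasp point. The pads swing forward as they close: fully open they stand 13 mm farther back than shut.
Start: joints at [1.25, 0.321, -0.07, 1.45, 0.023, 1.371, -0.057], TCP at [0.214, -0.614, 0.223] pointing down, gripper open.
Joint ranges: [-2.86, 2.86], [-0.3, 2.09], [-1.38, 1.24], [0.06, 2.45], [-1.56, 4.7], [0.09, 2.05], [-2.69, 2.69]. Speed limits (rad/s): [2.57, 2.57, 3.14, 3.14, 3.14, 3.14, 3.14].

## Interface

Orientations are given as a unit quaternion [x, y, z, w].
In Python, from bench import manip, planner, vision, close_job, finder gives the robot as it stands. Calls block until the motion is done:
- manip.move_pose(position, orientation): joint-space move of the TCP to a pose.
- manip.move_l(position, ori=None, velocity=0.15, force_limit=None): straight line of the TCP; ori=None keeps the orientation; velocity is the mean speed in m/s. With force_limit (N) it stops when the force on the tool has changed by that much, and returns True; else False.
- manip.movej(angles): joint-space move.
- manip.command_gripper(opening, effort=None): finger opening in m; effort is the grip in N (None keeps the last); returns when the fingers have stopped.
- manip.hold(seconds).
- planner.ik(position, orientation): joint angles nearest the present ones, or None.
- manip.observe(): the state.
- vision.capture(name): name is "scene" or "top" or "wrist"; returns (picture, depth): 400x640x3 uint8, red, green, blue; 400x640 float32, m along the optical axis (not along the pixel's ray), 0 where there is no reading.
- vision.camera_model(name): a dict with "camera_matrix" (3x3 intrinsics, pixels), "R" (3x3) and "t" (3): a world point X has camera coordinates R X + t; the wrist camera has in their place "mount" (4x4, takes a point from camera to tool coordinates, whose origin is the TCP and whose axes are the flange's). Camera axes: x right, y down, z forward; pixel columns grow to the right and rows downward; lengths in m; the calibration is good to about 2 mm. A picture is of the moment at which its call begins: read the wrist's pose just before it. camera_model takes no time and is no camera call.
A pose or a line that the arm cannot do raises manip.PlanningError and nothing moves.
- close_job(): hands the job in; it is judged then, once.
Trained networks look in the newest picture that a camera, given by its name, has taken for a name from the list of things; names that differ only in an ending like _2 or _b are one class to them, and where a whole thing is asked for, a point or a joint stands for the part that bears it (a point fixed in the world has none). Each returns a list of dicts, best first, with "conf" (0 to 1); they miss things now and then, are a little off and sometimes report something else, mostly with a low value. They report only what shows in the picture. A call takes as long as a camera call.
- finder.look_for(thing, camera): "at" ([column, row] in pixels, amid what is visible of it).
- finder.landmark_of(thing, camera): "at" ([column, row] in pixels: a listed point, or the origin of a listed thing).
The state is a dict: "t": time; "q": joint angles; "qd": joint speeds; "joint_torque": joint torques, N m; "position": TCP position; "tool_rot": TCP orientation; "wrist_force": force on the tool from outside, world axes, zero at the start; "moment": the same for the moment, N m; "grip_width": finger opening in m; "grip_force": force on a finger pad.
Only numpy, scipy, OpenCV 4.12 (cv2) and the standard library are available. Lean on these libraries where they do the work, as an engineer would, in place of code of your own. Each camera call takes 0.05 s, during which the arm holds its last target. There are 200 camera calls.

## Working session

There is one attempt and no reset: what is moved stays moved. The work goes in short steps, each a Python script; the robot and the scene stay as the last script left them, time stands still between calls to the robot, and variables do not carry over. Pictures are saved under pics/ and viewed, at most 10 in all, crops included, and the job is handed in when it is done.

```bash
mkdir -p pics; ls; cat > h.py <<'E'
import numpy as np, cv2
from scipy.spatial.transform import Rotation as Rot
from bench import manip, planner, vision, close_job, finder
def cam(name):
    m=vision.camera_model(name); K=np.array(m["camera_matrix"])
    if "mount" in m:
        s=manip.observe(); M=np.array(m["mount"]); T=np.eye(4); T[:3,:3]=Rot.from_quat(s["tool_rot"]).as_matrix(); T[:3,3]=s["position"]
        W=T@M
    else:
        R=np.array(m["R"]); W=np.eye(4); W[:3,:3]=R.T; W[:3,3]=-R.T@np.array(m["t"])
    return K,W
def ray(K,W,px):
    d=W[:3,:3]@np.linalg.solve(K,[px[0],px[1],1.]); return W[:3,3],d
def onz(K,W,px,z):
    o,d=ray(K,W,px); return o+d*(z-o[2])/d[2]
def bydepth(K,W,px,depth):
    c,r=int(round(px[0])),int(round(px[1])); w=depth[max(r-2,0):r+3,max(c-2,0):c+3]; w=w[w>0]
    if len(w)==0: return None
    o,d=ray(K,W,px); return o+d*np.median(w)
def save(p,n): cv2.imwrite(f"pics/{n}.png",cv2.cvtColor(p,cv2.COLOR_RGB2BGR))
def quat(xa,za):
    "tool x axis approx xa, z axis za"
    z=np.array(za,float); z/=np.linalg.norm(z); x=np.array(xa,float); x-=z*(x@z); x/=np.linalg.norm(x)
    return Rot.from_matrix(np.stack([x,np.cross(z,x),z],1)).as_quat()
E
cat > a.py <<'E'
from h import *
np.set_printoptions(precision=3,suppress=True)
print(manip.observe()["tool_rot"],manip.finger_overhang)
for n in ("scene","top"):
    K,W=cam(n); p,d=vision.capture(n); save(p,n+"0"); np.save(n+"0.npy",d)
    print(n,W[:3,3])
    for t in ["tab_rib","tab","cover_bar","cover_front","cover","scale","saver_near","cell_0","timer","mug"]:
        for r in finder.landmark_of(t,n)[:4 if t=="cell_0" else 1]:
            b=bydepth(K,W,r["at"],d); print(t,np.round(r["at"]),round(r["conf"],2),b)
E
python3 a.py
```

```text
pics
[ 0.986  0.167 -0.    -0.001] 0.025
scene [-0.208 -0.58   0.431]
tab_rib [375. 244.] 0.76 [ 0.502 -0.273  0.02 ]
tab [377. 226.] 0.44 [ 0.508 -0.273  0.059]
cover_bar [383. 214.] 0.61 [ 0.555 -0.265  0.07 ]
cover_front [377. 228.] 0.94 [ 0.503 -0.275  0.059]
cover [381. 217.] 0.84 [ 0.55  -0.262  0.064]
scale [376. 238.] 0.95 [ 0.501 -0.275  0.035]
saver_near [464. 265.] 0.79 [ 0.548 -0.455  0.006]
cell_0 [273. 235.] 0.68 [ 0.428 -0.045  0.005]
cell_0 [272. 226.] 0.61 [ 0.427 -0.043  0.027]
cell_0 [274. 231.] 0.58 [ 0.432 -0.045  0.014]
cell_0 [258. 228.] 0.49 [ 0.421 -0.006  0.014]
timer [244. 222.] 0.71 [0.423 0.041 0.017]
mug [207. 212.] 0.97 [0.428 0.179 0.006]
top [ 0.323 -0.105  1.059]
tab_rib [385. 209.] 0.36 [ 0.492 -0.28   0.001]
tab [380. 201.] 0.57 [ 0.503 -0.26   0.06 ]
cover_bar [380. 179.] 0.82 [ 0.554 -0.26   0.071]
cover_front [391. 204.] 0.79 [ 0.506 -0.295  0.005]
cover [378. 186.] 0.68 [ 0.54  -0.256  0.06 ]
scale [369. 178.] 0.89 [ 0.56  -0.236  0.061]
saver_near [453. 196.] 0.89 [ 0.524 -0.453  0.006]
cell_0 [289. 224.] 0.63 [ 0.454 -0.04   0.018]
cell_0 [289. 235.] 0.52 [ 0.427 -0.04   0.021]
cell_0 [272. 221.] 0.5 [ 0.458 -0.001  0.046]
cell_0 [275. 235.] 0.36 [ 0.424 -0.009  0.046]
timer [246. 233.] 0.95 [0.431 0.061 0.043]
mug [194. 236.] 0.79 [0.418 0.168 0.09 ]
```

View pics/scene0.png

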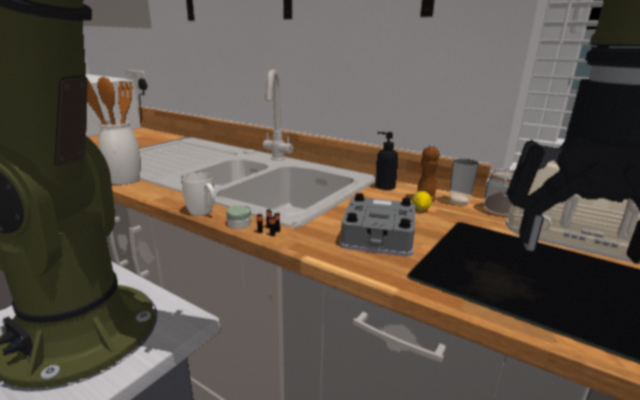

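View pics/top0.png

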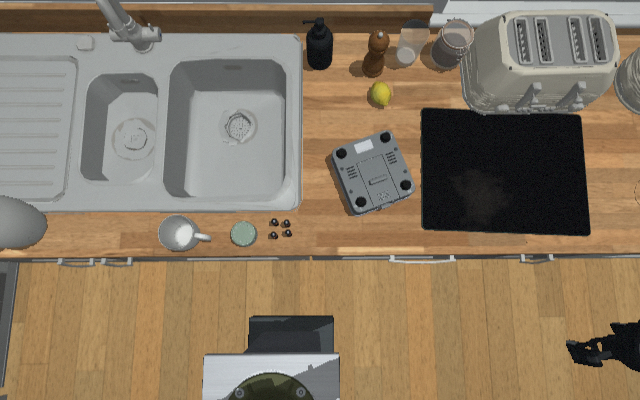

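The scene view shows the scale at about (378,225), its tab side facing the robot. The top view shows the bar at (378,181), the tab near (384,210) and the feet at (341,153), (384,137), (405,185) and (360,203), so the yaw is about 0.38 rad. The saver is free around (453,196). Next I'll fit the scale pose from depth and take a closer look with the wrist camera.

```bash
cat > b.py <<'E'
from h import *
np.set_printoptions(precision=4,suppress=True)
K,W=cam("top"); d=np.load("top0.npy")
v,u=np.mgrid[110:230,310:430]; u=u.ravel(); v=v.ravel(); z=d[v,u]
P=(W[:3,:3]@(np.linalg.solve(K,np.stack([u,v,np.ones_like(u)]).astype(float))*z)).T+W[:3,3]
S=P[(P[:,2]>.045)&(P[:,2]<.085)&(z>0)&(P[:,0]<.7)]
(c,wh,a)=cv2.minAreaRect(S[:,:2].astype(np.float32)); print("rect",c,wh,a,len(S))
yaw=np.deg2rad(a)
while yaw>np.pi/4: yaw-=np.pi/2
while yaw<-np.pi/4: yaw+=np.pi/2
print("yaw",yaw)
F=S[S[:,2]>.0725]; print("feet pts",len(F))
print("mount",np.array(vision.camera_model("wrist")["mount"]))
ex=np.array([np.cos(yaw),np.sin(yaw),0])
tgt=np.array([c[0],c[1],0])-.04*ex
for s in (1,-1):
    q=quat(s*ex,[0,0,-1]); j=planner.ik(tgt+[0,0,.27],q); print(s,j)
    q=quat(s*ex,[0.21*ex[0],.21*ex[1],-1]); print("press",planner.ik(np.array([c[0],c[1],.05])-.11*ex,q))
E
python3 b.py
```

```text
rect (0.5805115699768066, -0.24544307589530945) (0.17080740630626678, 0.16086174547672272) 20.440223693847656 4513
yaw 0.356749203301799
feet pts 248
mount [[ 0.0008 -0.962  -0.2729  0.0685]
 [ 1.      0.0007  0.0005  0.0014]
 [-0.0003 -0.2729  0.962  -0.1518]
 [ 0.      0.      0.      1.    ]]
1 [ 0.7218  0.222  -0.3802  1.4944  0.0825  1.441  -0.8747]
press [ 0.9157  0.2185 -0.3448  1.9784 -0.1257  0.8383 -0.5524]
-1 [ 1.2954  0.4169 -1.1777  1.4758  0.3843  1.503   2.0506]
press [ 1.606   0.4503 -1.1682  1.9587  0.3335  0.8805  2.2346]
```

```bash
cat > c.py <<'E'
from h import *
np.set_printoptions(precision=4,suppress=True)
yaw=.3567; ex=np.array([np.cos(yaw),np.sin(yaw),0]); ey=np.array([-ex[1],ex[0],0]); c=np.array([.5805,-.2454,0])
manip.move_pose(c-.04*ex+[0,0,.27],quat(ex,[0,0,-1]))
K,W=cam("wrist"); p,d=vision.capture("wrist"); save(p,"w1"); np.save("w1.npy",d)
print(manip.observe()["t"],manip.observe()["wrist_force"])
for t,z in [("tab_rib",.029),("cover_bar",.066),("cover_front",.06),("cover",.056),("scale",0)]:
    for r in finder.landmark_of(t,"wrist")[:2]:
        X=onz(K,W,r["at"],z); b=bydepth(K,W,r["at"],d); f=lambda X:np.array([(X-c)@ex,(X-c)@ey,X[2]])
        print(t,np.round(r["at"]),round(r["conf"],2),"scale frame",f(X),None if b is None else f(b))
E
python3 c.py
```

```text
2.925 [-0.0482  0.0344  0.0048]
cover_bar [317. 153.] 0.92 scale frame [-0.0274 -0.0021  0.066 ] [-0.0264 -0.0021  0.0726]
cover_front [318. 210.] 0.68 scale frame [-0.0899 -0.0029  0.06  ] [-0.1091 -0.0029  0.0006]
cover_front [ 92. 154.] 0.22 scale frame [-0.0281  0.2295  0.06  ] [-0.035   0.2587  0.0145]
cover [320. 153.] 0.96 scale frame [-0.0283 -0.005   0.056 ] [-0.0258 -0.0049  0.0723]
```

View pics/w1.png

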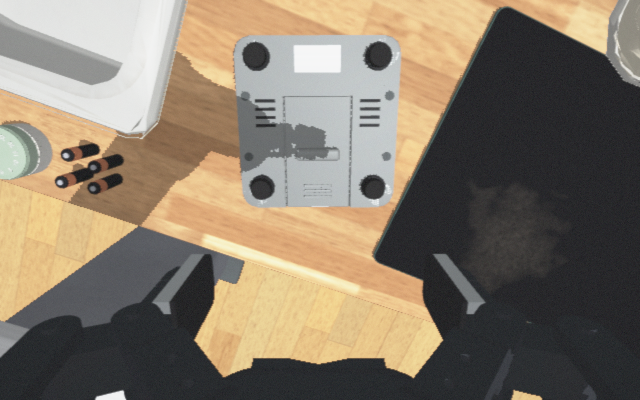

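The wrist view shows the cover slot at columns 284–352, the bar at (320,153) and the front edge at row 207. That confirms the pose with about a 2 mm shift in y. Now I'll close the gripper, touch the rib, press and lift.

```bash
cat >> h.py <<'E'
np.set_printoptions(precision=4,suppress=True)
yaw=.3567; ex=np.array([np.cos(yaw),np.sin(yaw),0]); ey=np.array([-ex[1],ex[0],0]); ez=np.array([0,0,1.])
C=np.array([.5805,-.2454,0])-.0015*ey
w=lambda x,y,z: C+x*ex+y*ey+z*ez
sf=lambda X: np.array([(X-C)@ex,(X-C)@ey,X[2]])
TH=.21; qp=quat(ex,np.sin(TH)*ex-np.cos(TH)*ez)
off=np.array([.025*np.sin(TH)+.011*np.cos(TH),0,-.025*np.cos(TH)+.011*np.sin(TH)])
def tipw(x,y,z): return w(x-off[0],y,z-off[2])     # TCP for the leading tip corner at scale x,y,z
def st(msg=""):
    s=manip.observe(); F=np.array(s["wrist_force"]); p=sf(np.array(s["position"]))+off
    print(msg,"t",round(s["t"],2),"tip",p,"F(ex,ey,z)",np.array([F@ex,F@ey,F[2]]).round(2)); return p,F
E
cat > d.py <<'E'
from h import *
manip.command_gripper(0.0,20)
manip.move_pose(tipw(-.135,0,.10),qp)
manip.move_l(tipw(-.112,0,.025),velocity=.12)
p0,F0=st("pre")
hit=manip.move_l(tipw(-.086,0,.025),velocity=.015,force_limit=2.5)
p1,F1=st("contact %s"%hit)
E
python3 d.py
```

```text
pre t 5.53 tip [-0.1113 -0.0006  0.0258] F(ex,ey,z) [-0.19 -0.3   0.96]
contact False t 7.41 tip [-0.0861 -0.      0.025 ] F(ex,ey,z) [-0.75  0.7   0.15]
```

```bash
cat > e.py <<'E'
from h import *
K,W=cam("wrist"); p,d=vision.capture("wrist"); q,_=vision.capture("scene")
z=cv2.resize(q[180:270,320:440],(560,420),interpolation=cv2.INTER_CUBIC)
save(np.hstack([cv2.resize(p,(640,400))[:, 200:440],cv2.resize(z,(533,400))]),"e1")
st(); print(manip.observe()["grip_width"])
for t in ("cover_bar","cover_front","tab_rib"):
    print(t,[(np.round(r["at"]),round(r["conf"],2)) for r in finder.landmark_of(t,"scene")[:1]])
E
python3 e.py
```

```text
t 7.51 tip [-0.0861 -0.0001  0.025 ] F(ex,ey,z) [0.09 0.33 0.77]
3.9000587506709493e-05
cover_bar [(array([380., 212.]), 0.66)]
cover_front [(array([380., 228.]), 0.62)]
tab_rib [(array([375., 243.]), 0.48)]
```

View pics/e1.png

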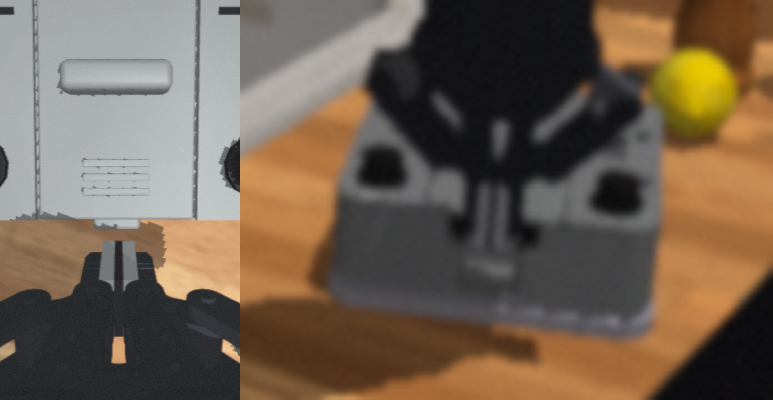

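```bash
cat > f.py <<'E'
from h import *
s=manip.observe(); P=np.array(s["position"]); R=Rot.from_quat(s["tool_rot"]).as_matrix()
def proj(n,X):
    K,W=cam(n); c=W[:3,:3].T@(X-W[:3,3]); v=K@c; return (v[:2]/v[2]).round(1)
for n in ("scene","wrist"):
    for nm,X in [("tip+11",P+R@[.011,0,.025]),("tip0",P+R@[0,0,.025]),("tip-11",P+R@[-.011,0,.025]),("tip12",P+R@[0,0,.012]),("rib",w(-.0935,0,.029)),("ribtop",w(-.0935,0,.0328)),("front",w(-.085,0,.06)),("front_y30",w(-.085,.033,.06)),("platf",w(-.087,0,.0))]: print(n,nm,proj(n,X))
# depth of the tip in wrist camera
K,W=cam("wrist"); p,d=vision.capture("wrist")
for r in range(210,300,6): print(r,[None if (b:=bydepth(K,W,(c,r),d)) is None else sf(b).round(4) for c in (311,318,325)])
E
python3 f.py
```

```text
scene tip+11 [376.  242.3]
scene tip0 [375.5 245.5]
scene tip-11 [375.  248.8]
scene tip12 [375.8 240.9]
scene rib [375.9 242.3]
scene ribtop [376.  240.7]
scene front [377.3 227.7]
scene front_y30 [362. 226.]
scene platf [375.1 252.5]
wrist tip+11 [315.6 211.1]
wrist tip0 [315.6 230.6]
wrist tip-11 [315.6 249.5]
wrist tip12 [315.4 240. ]
wrist rib [315.5 226.3]
wrist ribtop [315.4 227.4]
wrist front [314.9 217.3]
wrist front_y30 [238.  217.2]
wrist platf [315.8 208.3]
210 [array([-0.0818,  0.0017,  0.0606]), array([-0.0818, -0.0013,  0.0608]), array([-0.0818, -0.0043,  0.0607])]
216 [array([-0.0844,  0.0017,  0.0604]), array([-0.0844, -0.0013,  0.0606]), array([-0.0844, -0.0043,  0.0606])]
222 [array([-0.0907,  0.0022,  0.033 ]), array([-0.0907, -0.0013,  0.0333]), array([-0.0907, -0.0048,  0.0334])]
228 [array([-0.0939,  0.0022,  0.0326]), array([-0.0938, -0.0013,  0.0328]), array([-0.0939, -0.0049,  0.0325])]
234 [array([-0.1024,  0.0029,  0.0006]), array([-0.1025, -0.0013,  0.0004]), array([-0.1024, -0.0055,  0.0004])]
240 [array([-0.106 ,  0.0029,  0.0011]), array([-0.1059, -0.0
[... 368 characters left out ...]
1, -0.004 ,  0.0792])]
264 [array([-0.0991,  0.0012,  0.084 ]), array([-0.0992, -0.0013,  0.0839]), array([-0.099 , -0.0039,  0.0844])]
270 [array([-0.1   ,  0.0011,  0.0888]), array([-0.1001, -0.0013,  0.0884]), array([-0.1001, -0.0038,  0.0885])]
276 [array([-0.101 ,  0.001 ,  0.0929]), array([-0.101 , -0.0013,  0.0926]), array([-0.101 , -0.0037,  0.0928])]
282 [array([-0.1023,  0.001 ,  0.0951]), array([-0.1023, -0.0013,  0.0951]), array([-0.1023, -0.0037,  0.095 ])]
288 [array([-0.102 ,  0.0009,  0.1022]), array([-0.1045, -0.0013,  0.0947]), array([-0.1023, -0.0035,  0.1015])]
294 [array([-0.1031,  0.0008,  0.1045]), array([-0.1069, -0.0013,  0.0938]), array([-0.1037, -0.0035,  0.1028])]
```

```bash
cat > g.py <<'E'
from h import *
m=vision.camera_model("wrist"); K=np.array(m["camera_matrix"]); M=np.array(m["mount"])
def cloud(d):
    v,u=np.mgrid[0:400:2,0:640:2]; z=d[v,u]; k=z>0; 
    Pc=np.linalg.solve(K,np.stack([u[k],v[k],np.ones(k.sum())]).astype(float))*z[k]
    return (M[:3,:3]@Pc).T+M[:3,3]
d2=vision.capture("wrist")[1]; print("min depth",d2[d2>0].min(), "zeros",(d2==0).sum())
for n,d in (("open",np.load("w1.npy")),("shut",d2)):
    P=cloud(d); G=P[(P[:,2]<.03)&(abs(P[:,1])<.08)]
    for a in np.arange(-.06,.03,.01):
        g=G[(G[:,2]>=a)&(G[:,2]<a+.01)]
        if len(g): print(n,"tool z %.2f"%a,len(g),"x",g[:,0].min(),g[:,0].max(),"y",g[:,1].min(),g[:,1].max())
E
python3 g.py
```

```text
min depth 0.05869293 zeros 1007
open tool z -0.06 514 x -0.0071603621687989505 0.011383057051051186 y -0.055010992676373494 0.05747523704982399
open tool z -0.05 539 x -0.011473461922987468 0.011310703583367304 y -0.05480020088946694 0.05801460974571365
open tool z -0.04 424 x -0.011674788881822301 0.011226194213168367 y -0.05448116540756799 0.05789603944350055
open tool z -0.03 197 x -0.011726474044528451 0.011085077234873397 y -0.05288438562331274 0.05576093574644871
shut tool z -0.06 740 x -0.012613223056603534 0.013901361340886098 y -0.03246128895291646 0.03494181209475651
shut tool z -0.05 283 x -0.011848118934523116 0.012032838861917201 y -0.010301987140785169 0.017677656617541043
shut tool z -0.04 223 x 0.005469372031419062 0.011330955947535623 y -0.012075395698287616 0.015139412936019867
shut tool z -0.03 941 x 0.005791304646245277 0.05207290403709165 y -0.06696066014092449 0.06785305943360367
shut tool z -0.02 1100 x 0.006117102387669993 0.08087225826237548 y -0.0703097572260921 0.07390675442162935
shut tool z -0.01 9468 x 0.017614348255223365 0.08266921009907786 y -0.07967460315597168 0.07998521043482182
shut tool z 0.00 9368 x 0.0433406767586319 0.10739867523039553 y -0.07984444838144872 0.07996398462741088
shut tool z 0.01 223 x 0.004243624634955881 0.10820183560746824 y -0.07969866128047395 0.0766209584225636
shut tool z 0.02 124 x -0.0898863457110235 -0.07465788286500571 y -0.0789588583070539 0.07998502262770635
```

The camera views and the missing contact suggest the real fingertips end well short of the nominal 25 mm. A gentle touch on the worktop in front of the scale will settle it.

```bash
cat > i.py <<'E'
from h import *
manip.move_l(tipw(-.125,0,.025),velocity=.08)
st("back")
h=manip.move_l(tipw(-.125,0,-.022),velocity=.03,force_limit=4)
p,F=st("touch %s"%h)
manip.move_l(tipw(-.125,0,p[2]+.02),velocity=.08)
E
python3 i.py
```

```text
back t 8.39 tip [-0.1248 -0.0001  0.0252] F(ex,ey,z) [0.42 0.18 0.55]
touch False t 10.11 tip [-0.1249 -0.0001 -0.0218] F(ex,ey,z) [-0.08 -0.32  0.28]
```

```bash
cat > i.py <<'E'
from h import *
manip.move_l(tipw(-.125,0,-.018),velocity=.1)
for z in (-.032,-.042,-.052):
    h=manip.move_l(tipw(-.125,0,z),velocity=.025,force_limit=3)
    p,F=st("touch %s"%h)
    if h or abs(F[2])>3: break
manip.move_l(tipw(-.125,0,p[2]+.02),velocity=.1)
E
python3 i.py
```

```text
touch True t 11.29 tip [-0.1249 -0.0003 -0.029 ] F(ex,ey,z) [-0.82  0.71  5.26]
```

The tips touch at L ≈ -9 mm, 34 mm short of nominal, so I'll correct the tip model and press.

```bash
sed -i 's/^off=.*/L=-.009; off=np.array([L*np.sin(TH)+.011*np.cos(TH),0,-L*np.cos(TH)+.011*np.sin(TH)])/' h.py
cat > d.py <<'E'
from h import *
manip.move_l(tipw(-.108,0,.0255),velocity=.1)
st("pre")
hit=manip.move_l(tipw(-.085,0,.0255),velocity=.015,force_limit=2.5)
p1,F1=st("contact %s"%hit)
if not hit: raise SystemExit
for k in (.003,.005,.0065):
    manip.move_l(tipw(p1[0]+k,0,.0255),velocity=.012); p,F=st(k)
    if np.linalg.norm(F)>15: raise SystemExit
np.save("px.npy",p1)
E
python3 d.py
```

```text
pre t 12.04 tip [-0.1079  0.0006  0.0249] F(ex,ey,z) [0.09 0.01 0.45]
contact True t 13.05 tip [-0.0932  0.0004  0.0249] F(ex,ey,z) [ 0.93 -0.31 -0.29]
0.003 t 13.48 tip [-0.0925  0.0007  0.0244] F(ex,ey,z) [-5.67  0.1   1.7 ]
0.005 t 13.8 tip [-0.0912  0.0007  0.024 ] F(ex,ey,z) [-7.18  0.59 -0.2 ]
0.0065 t 14.07 tip [-0.0903  0.0007  0.0237] F(ex,ey,z) [-6.8   0.44 -0.7 ]
```

```bash
cat > d2.py <<'E'
from h import *
k=.0065; x0=-.0932
for i in range(10):
    p,F=st("k %.4f"%k)
    if p[0]>=-.0874 or np.linalg.norm(F)>13.5: break
    k+=min(.0025,max(.0008,-.0873-p[0])); manip.move_l(tipw(x0+k,0,.0255),velocity=.012); manip.hold(.15)
np.save("k.npy",k)
E
python3 d2.py
```

```text
k 0.0065 t 14.07 tip [-0.0903  0.0007  0.0237] F(ex,ey,z) [-6.8   0.44 -0.7 ]
k 0.0090 t 14.58 tip [-0.0887  0.0008  0.0232] F(ex,ey,z) [-8.24  0.02 -1.63]
k 0.0104 t 15.0 tip [-0.0878  0.0008  0.0229] F(ex,ey,z) [-9.43  0.44 -2.09]
k 0.0112 t 15.4 tip [-0.0873  0.0008  0.0228] F(ex,ey,z) [-9.42 -0.08 -3.67]
```

```bash
cat >> h.py <<'E'
def heights(name=None):
    K,W=cam("wrist"); p,d=vision.capture("wrist")
    if name: save(p,name)
    def at(x,y):
        z=.06
        for _ in range(3):
            c=W[:3,:3].T@(w(x,y,z)-W[:3,3]); v=K@c; b=bydepth(K,W,v[:2]/v[2],d)
            if b is None: return None
            z=b[2]
        return z
    for x in (-.078,-.07,-.055,0,.02): print("x",x,"cover",[at(x,y) for y in (-.025,.025)],"scale",[at(x,y) for y in (-.04,.04)])
    return p,d
E
cat > d3.py <<'E'
from h import *
k=float(np.load("k.npy")); x0=-.0932; zc=.0255
for i in range(8):
    zc+=.0025; manip.move_l(tipw(x0+k,0,zc),velocity=.015); p,F=st("zc %.4f k %.4f"%(zc,k))
    if p[2]>.0325: break
    if F@ex<-14 : break
    if p[0]<-.0875: k+=.0005
np.save("k.npy",[k,zc]); heights("lift")
E
python3 d3.py
```

```text
zc 0.0280 k 0.0112 t 15.72 tip [-0.0873  0.0009  0.0253] F(ex,ey,z) [-9.44 -0.33 -3.33]
zc 0.0305 k 0.0112 t 16.03 tip [-0.0875  0.0009  0.0277] F(ex,ey,z) [-10.07  -0.66  -3.08]
zc 0.0330 k 0.0112 t 16.35 tip [-0.0876  0.0009  0.0302] F(ex,ey,z) [-9.93 -0.43 -2.12]
zc 0.0355 k 0.0117 t 16.67 tip [-0.0872  0.0009  0.0327] F(ex,ey,z) [-10.85   0.26  -3.4 ]
x -0.078 cover [np.float64(0.07034268059379975), np.float64(0.07034516651613718)] scale [np.float64(0.06078023604178934), np.float64(0.06052941606644746)]
x -0.07 cover [np.float64(0.06950148370645698), np.float64(0.0697343939707002)] scale [np.float64(0.060652234319530526), np.float64(0.06064826236626335)]
x -0.055 cover [np.float64(0.06838354655693252), np.float64(0.06825971820504254)] scale [np.float64(0.06064597891269799), np.float64(0.060564673374950764)]
x 0 cover [np.float64(0.06407025269376074), np.float64(0.06406078127367033)] scale [np.float64(0.057494821088587056), np.float64(0.057386647369461724)]
x 0.02 cover [np.float64(0.0623112808663782), np.float64(0.06232284710712767)] scale [np.float64(0.05573147550425228), np.float64(0.05569099276956235)]
```

The lift worked: the front edge is 10.3 mm up. Now I'll let the tab spring onto its keepers.

```bash
cat > d4.py <<'E'
from h import *
k,zc=np.load("k.npy")
manip.move_l(tipw(-.100,0,zc),velocity=.03); st("free")
manip.move_l(tipw(-.120,0,zc),velocity=.1)
p,d=heights("prop"); 
manip.move_l(tipw(-.120,0,.12),velocity=.2)
E
python3 d4.py
```

```text
free t 17.48 tip [-0.0993  0.      0.0358] F(ex,ey,z) [ 0.74  0.14 -0.17]
x -0.078 cover [np.float64(0.06864232774596786), np.float64(0.06858990094866853)] scale [np.float64(0.060532627736748196), np.float64(0.06034177019284098)]
x -0.07 cover [np.float64(0.06803273548518754), np.float64(0.06820846641757194)] scale [np.float64(0.06071027056470016), np.float64(0.06071740582643709)]
x -0.055 cover [np.float64(0.06671733511964294), np.float64(0.06689697126695668)] scale [np.float64(0.06052219272157924), np.float64(0.060451703690150904)]
x 0 cover [np.float64(0.062034822646486604), np.float64(0.06227235818508642)] scale [np.float64(0.05496500801382981), np.float64(0.05479954922418917)]
x 0.02 cover [np.float64(0.061264851220823674), np.float64(0.06129247430081913)] scale [np.float64(0.05394416243846381), np.float64(0.05383083786879375)]
```

```bash
cat >> h.py <<'E'
def nrm(phi): return np.sin(phi)*ex+np.cos(phi)*ez
def qg(phi,s): return quat(s*ey,-nrm(phi))
LG=-.010; HT=.003
def gtcp(x,zplate,phi,y=-.0005): return w(x,y,zplate)+nrm(phi)*(HT+LG)
E
cat > j.py <<'E'
from h import *
K,W=cam("top")
c=[onz(K,W,p,.006) for p in [(421,109),(581,114),(590,235),(421,233)]]
print("corners",[x[:2] for x in c], "near",[onz(K,W,(453,196),.006)[:2]])
a=c[0]-c[3]; b=c[2]-c[3]; N=c[3]+.092*a/np.linalg.norm(a)+.082*b/np.linalg.norm(b); print("N",N,np.linalg.norm(a),np.linalg.norm(b))
N=np.array([.54,-.455,.006])
for s in (1,-1):
    for nm,P,phi in [("hover",gtcp(-.027,.15,.07),.07),("grasp",gtcp(-.027,.0642,.07),.07),("pull",gtcp(-.05,.07,.07),.07),("lift",gtcp(-.05,.17,.07),.07),("place",N+nrm(.22)*.04,.22),("placeup",N+nrm(.22)*.14,.22)]:
        print(s,nm,planner.ik(P,qg(phi,s)))
E
python3 j.py
```

```text
corners [array([ 0.7581, -0.3842]), array([ 0.744 , -0.8092]), array([ 0.4236, -0.7918]), array([ 0.4313, -0.3671])] near [array([ 0.5245, -0.4534])]
N [ 0.5217 -0.4539  0.006 ] 0.3271533158324069 0.42470205166993463
1 hover [ 0.7821  0.376  -0.5263  1.59    0.2368  1.2878  0.5643]
1 grasp [ 0.7634  0.4567 -0.5045  1.6689  0.284   1.1393  0.5252]
1 pull [ 0.7945  0.4169 -0.5009  1.7077  0.2653  1.1329  0.5604]
1 lift [ 0.8145  0.3239 -0.5214  1.6102  0.2098  1.3096  0.6075]
1 place [ 0.825   0.6996 -0.4046  1.3272  0.4331  1.3345  0.7053]
1 placeup [ 0.8046  0.6552 -0.4342  1.197   0.4155  1.507   0.7259]
-1 hover [ 0.5929  0.3431 -0.2854  1.5974  0.1452  1.2719 -2.511 ]
-1 grasp [ 0.5538  0.4182 -0.2379  1.6772  0.1564  1.116  -2.5247]
-1 pull [ 0.5861  0.3812 -0.242   1.7157  0.1508  1.1126 -2.4972]
-1 lift [ 0.6315  0.2954 -0.2949  1.6171  0.135   1.2972 -2.4786]
-1 place [ 0.6163  0.6634 -0.0823  1.3375  0.2325  1.2878 -2.3184]
-1 placeup [ 0.6189  0.6195 -0.1275  1.2068  0.2423  1.4674 -2.3184]
```

View pics/prop.png

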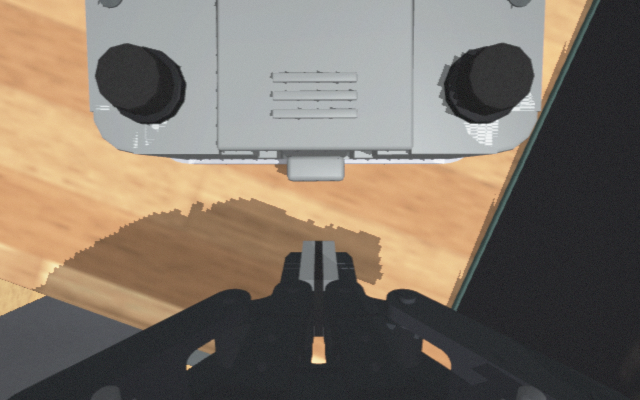

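The prop view shows the cover's front edge standing clear above the scale, with gaps at row 152 and the rib at (316,167), fingers free. Now I'll locate and grasp the bar.

```bash
cat > k.py <<'E'
from h import *
manip.command_gripper(.045,30)
manip.move_pose(gtcp(-.027,.15,.07),qg(.07,1)); manip.hold(.2)
K,W=cam("wrist"); p,d=vision.capture("wrist")
v,u=np.mgrid[0:400,0:640]; k=d>0
P=(W[:3,:3]@(np.linalg.solve(K,np.stack([u[k],v[k],np.ones(k.sum())]).astype(float))*d[k])).T+W[:3,3]-C
S=np.stack([P@ex,P@ey,P[:,2]],1); B=S[(abs(S[:,0]+.027)<.03)&(abs(S[:,1])<.031)&(S[:,2]<.085)]
pl=B[(abs(B[:,0]+.027)>.012)&(abs(B[:,0]+.027)<.025)&(abs(B[:,1])<.02)&(B[:,2]<.071)]; a=np.polyfit(pl[:,0],pl[:,2],1)
b=B[B[:,2]>np.polyval(a,B[:,0])+.009]
print(manip.observe()["grip_width"],"plate slope",a[0],"z at bar",np.polyval(a,-.027),"bar n",len(b),np.percentile(b,[1,50,99],axis=0) if len(b) else None)
E
python3 k.py
```

```text
0.045200959159092 plate slope -0.07559512758002206 z at bar 0.06479317108229303 bar n 1126 [[-0.0323 -0.0209  0.074 ]
 [-0.0263  0.0011  0.0765]
 [-0.0207  0.0211  0.0782]]
```

```bash
cat > l.py <<'E'
from h import *
q=qg(.075,1); g=lambda up: gtcp(-.0268,.0645,.075,.0005)+nrm(.075)*up
manip.move_pose(g(.05),q)
manip.move_l(g(.018),velocity=.12)
h=manip.move_l(g(0),velocity=.03,force_limit=3)
s=manip.observe(); print("down",h,sf(np.array(s["position"])),sf(g(0)),s["wrist_force"])
manip.command_gripper(0.0,30); manip.hold(.2)
s=manip.observe(); print(s["t"],s["grip_width"],s["grip_force"],s["wrist_force"],sf(np.array(s["position"])))
E
python3 l.py
```

```text
down False [-0.0272  0.0005  0.0575] [-0.0273  0.0005  0.0575] [ 1.4497  0.2161 -0.0071]
22.2417 0.010773889130491005 33.24923515319824 [-0.1793  1.0315  1.9088] [-0.0272  0.0004  0.0578]
```

```bash
cat > m.py <<'E'
from h import *
def s_(m):
    s=manip.observe(); F=np.array(s["wrist_force"]); print(m,round(s["t"],2),sf(np.array(s["position"])),"F",(F@ex).round(2),(F@ey).round(2),F[2].round(2),"w",round(s["grip_width"],4),round(s["grip_force"],1))
manip.command_gripper(0.0,45)
p0=np.array(manip.observe()["position"])
s_("grip")
for dx,dz in ((.005,.0003),(.010,.0006),(.015,.001)):
    h=manip.move_l(p0-dx*ex+dz*ez,velocity=.035,force_limit=15); s_("draw %s"%h)
    if h: raise SystemExit
h=manip.move_l(p0-.016*ex+.012*ez,velocity=.04,force_limit=15); s_("lift1 %s"%h)
if h: raise SystemExit
manip.move_l(p0-.02*ex+.09*ez,velocity=.12); s_("lift2")
p,d=vision.capture("wrist"); q,_=vision.capture("scene")
save(np.hstack([cv2.resize(p,(400,250)),cv2.resize(q[150:270,280:472],(400,250))]),"held")
E
python3 m.py
```

```text
grip 22.46 [-0.0272  0.0004  0.0578] F 0.15 0.61 3.5 w 0.0102 49.0
draw False 22.75 [-0.033   0.0005  0.0579] F -1.47 -0.53 1.22 w 0.0107 48.8
draw False 23.04 [-0.0378  0.0003  0.0581] F 0.24 -0.51 -0.2 w 0.0103 48.6
draw False 23.33 [-0.0426  0.0002  0.0588] F 0.28 0.55 -1.36 w 0.0106 48.6
lift1 False 23.76 [-0.0429  0.0002  0.0704] F -0.33 -0.39 -1.68 w 0.0105 48.6
lift2 24.56 [-0.0476  0.0007  0.1471] F -0.68 -0.69 -1.22 w 0.0104 48.6
```

View pics/held.png

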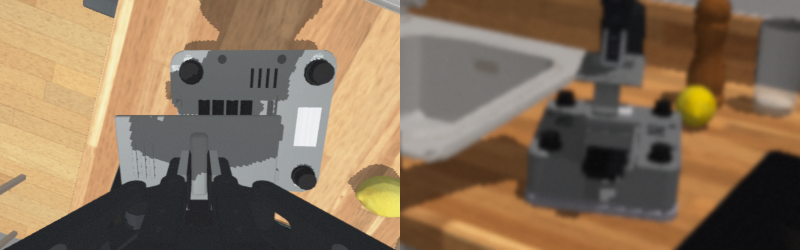

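The cover is held level in the jaws and clear of the scale, whose open bay shows. Now I'll carry it over and lay it on the saver.

```bash
cat > n.py <<'E'
from h import *
def s_(m):
    s=manip.observe(); F=np.array(s["wrist_force"]); print(m,round(s["t"],2),np.array(s["position"]),"F",F.round(2),"M",np.array(s["moment"]).round(2),"w",round(s["grip_width"],4))
N=np.array([.5225,-.456,0]); q=qg(.22,1)
manip.move_l(N+[0,0,.15],q,velocity=.2); s_("above")
manip.move_l(N+[0,0,.05],velocity=.12); s_("low")
h=manip.move_l(N+[0,0,.010],velocity=.02,force_limit=2.5); s_("touch %s"%h)
E
python3 n.py
```

```text
above 25.77 [ 0.523  -0.4546  0.1499] F [0.41 1.02 0.37] M [ 0.14 -0.3  -0.03] w 0.0102
low 26.76 [ 0.5232 -0.4564  0.0511] F [-0.69  0.5  -1.05] M [ 0.1  -0.25  0.05] w 0.0104
touch True 28.02 [ 0.5223 -0.4561  0.0241] F [-0.93  0.41  4.32] M [ 0.21 -0.13  0.04] w 0.0106
```

```bash
cat > o.py <<'E'
from h import *
p=np.array(manip.observe()["position"])
h=manip.move_l(p-[0,0,.0015],velocity=.01,force_limit=4); s=manip.observe(); print(h,s["position"],s["wrist_force"],s["moment"])
manip.command_gripper(.02); manip.command_gripper(.045); manip.hold(.2)
p=np.array(manip.observe()["position"])
manip.move_l(p+nrm(.22)*.03,velocity=.06); manip.move_l(p+nrm(.22)*.15,velocity=.2)
s=manip.observe(); print(s["t"],s["wrist_force"],s["grip_width"])
a,d=vision.capture("wrist"); K,W=cam("top"); b,_=vision.capture("top")
for t in ("cover_bar","cover_front"): print(t,[(onz(K,W,r["at"],.05),round(r["conf"],2)) for r in finder.landmark_of(t,"top")[:1]])
save(np.hstack([cv2.resize(a,(400,250)),cv2.resize(b[90:260,140:600][:, -272-0:],(400,250))]),"laid")
E
python3 o.py
```

```text
False [ 0.5223 -0.4562  0.0241] [-1.9579  1.8781  6.1656] [ 0.4042  0.3315 -0.0986]
30.4917 [-0.2153 -0.2946 -1.0551] 0.04530904024372002
cover_bar [(array([ 0.5148, -0.4505,  0.05  ]), 0.61)]
cover_front [(array([ 0.4742, -0.485 ,  0.05  ]), 0.62)]
```

View pics/laid.png

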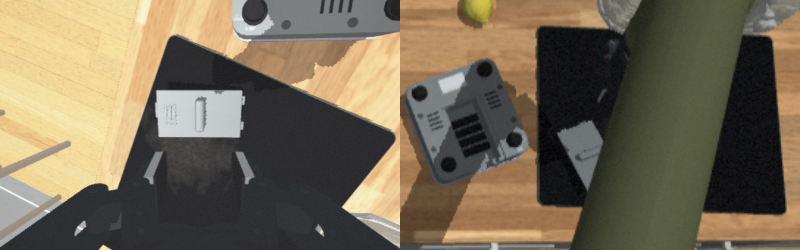

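The cover lies on the saver with its bar up, shown at (200,114) in the wrist half of the picture. The jaws are empty and the scale has not moved, so I'm handing in.

```bash
python3 -c "
from bench import close_job
print(close_job())"
```

```text
the job is handed in; nothing more can be done
None
```

The job is handed in, at about 30 s of the 67 s allowed: I pressed the tab in (about 6 mm, 11 N at most), raised the edge, drew the cover off and laid it bar up on the saver, and the arm did not go near the batteries, timer or mug.

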